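# Fit a box lid in the glue-up jig and hold it flush

### The job

Lay the rectangular box lid flat in the nest of the glue-up jig, its pull upwards, and let go; then slide the upright wooden spacer down to the floor of the jig in the one gap between the lid and the row of three stops that is wide enough for it, and let it stand there. Finally press the lid down against its sprung bed until its face is flush with the jig's rim, and finish while still holding it pressed down. Leave the round lid, glue bottle and screwdriver where they are.

Things in the scene. Friction and masses are not known exactly. Their poses are not given: they have to be found in the camera images.
- jig: fixed plywood glue-up jig; origin on the table under the nest's centre, z up. Base 12 mm thick, x -57.5 to 65.5, y +-77.5. Rim (tops of rails and stops) at z 31. Inner faces: front rail x -37.5, end rails y +-62.5. On the +x side three stops at y -42, 0, +42, random order. The sprung bed (64 x 116) fills the nest; between it and the stops the jig's floor is at z 12.
- bed (a joint): how far the jig's sprung bed is pressed, m: 0 free (bed top 22 mm above the table, lid face 5 mm proud of the rim), 0.005 at its hard stop (bed top 17 mm, lid face flush with the rim). Moves straight down, stays up under the lid's weight alone, takes about 8 N more to reach the stop, springs back.
- stop_short: the short wooden stop, 18 (x) x 36 (y) x 19 mm high, fixed on the jig, parallel to it. Origin in its underside, 12 mm above the table, at jig x 51.5, mid-width in y. Its face towards the lid is 4 mm from the origin to -x (jig x 47.5): with the lid centred the gap there is 12.5 mm (10 to 15), wide enough for the spacer.
- stop_long_a: a long wooden stop, 28 (x) x 36 (y) x 19 mm high, on the jig; origin in the centre of its underside. Its face is at x = 37.5 mm in the jig, so the gap between it and the lid is only about 2.5 mm (at most 5 mm): too narrow for the spacer.
- stop_long_b: the other long stop, the same as stop_long_a.
- lid_mid (a point): loose rectangular wooden lid: panel 70 (x) x 120 (y) x 14 mm thick, bar pull on its middle 14 (x) x 50 (y) x 30 mm high. Lies pull up. Point: centre of the whole, 22 mm above the underside, 8 above the panel's face, 22 below the pull's top. About 0.11 kg. 2.5 mm play on every side in the nest, long side along the jig's y; either way round is right.
- lid_face (a point): the centre of the lid's panel face, under the pull, 14 mm above the lid's underside; axes as lid_mid. Flush means 31 mm above the table.
- spacer_mid (a point): loose wooden spacer, 11 (x, thickness) x 28 (y, width) x 65 mm (z, height), foot chamfered 3 mm on both broad faces. Starts standing in the slot of the rack, its foot 6 mm above the table. The point is its centre, 32.5 mm above its foot. In the jig its thickness goes along the jig's x; either way round is right. About 25 g.
- rack: fixed wooden block 60 x 70 x 26 mm with a slot 13 (x) x 31 (y) mm, 20 mm deep, in which the spacer stands. Origin: centre of its underside.
- round_lid: bystander: round wooden lid, 84 mm across, 38 mm high with its knob; origin in the centre of its underside.
- glue: bystander: white glue bottle, 60 mm across, 170 mm high; origin in the centre of its underside.
- driver: bystander: screwdriver lying on the table; origin at its middle.
Mind the look-alikes: they are no part of the job. Of the things that look like the part that bears spacer_mid, the middle-sized one is meant.

How it is judged:
On the way, in this order (a step that is already met when the one before it is completed fails the run):
1. the lid lies flat in the nest on the sprung bed, let go (x of lid_face in the frame of jig between -0.005 and 0.005 m and y of lid_face in the frame of jig between -0.005 and 0.005 m and angle between the y axis of lid_face and the y axis of jig, either way round below 0.09 rad and angle between lid_face's own z axis and vertical below 0.06 rad and z of lid_face in the frame of jig between 0.0325 and 0.0385 m and contact force between each of the arm, the fingers and lid below 0.3 N), for 0.2 s.
2. the spacer stands on the jig's floor in the wide gap, let go, with the lid in the nest (x of lid_face in the frame of jig between -0.005 and 0.005 m and y of lid_face in the frame of jig between -0.005 and 0.005 m and angle between the y axis of lid_face and the y axis of jig, either way round below 0.09 rad and angle between lid_face's own z axis and vertical below 0.06 rad and y of spacer_mid in the frame of stop_short between -0.014 and 0.014 m and x of spacer_mid in the frame of stop_short between -0.024 and -0.003 m and z of spacer_mid in the frame of jig below 0.0475 m and angle between spacer_mid's own z axis and vertical below 0.3 rad and contact force between each of the arm, the fingers and spacer below 0.3 N), for 0.2 s.
At the end, for the whole second after the job is handed in: Lid square in the nest (within 5 mm, 0.09 rad), face at most 1.5 mm proud of the rim, bed at least 3.5 mm down, the robot pressing the lid with more than 4 N; spacer standing by itself in the gap at the short stop, foot within 3 mm of the jig floor; all still (x of lid_face in the frame of jig between -0.005 and 0.005 m and y of lid_face in the frame of jig between -0.005 and 0.005 m and angle between the y axis of lid_face and the y axis of jig, either way round below 0.09 rad and angle between lid_face's own z axis and vertical below 0.06 rad and y of spacer_mid in the frame of stop_short between -0.014 and 0.014 m and x of spacer_mid in the frame of stop_short between -0.024 and -0.003 m and z of spacer_mid in the frame of jig below 0.0475 m and angle between spacer_mid's own z axis and vertical below 0.3 rad and z of lid_face in the frame of jig below 0.0325 m and value of joint bed above 0.0035 m and contact force between any of the arm, the fingers and lid above 4 N and linear speed of each of lid, spacer below 0.02 m/s and contact force between the fingers and spacer below 0.5 N); the arm keeps its last pose, push and grip.
It fails at once if a bystander (round lid, glue bottle or screwdriver) is moved more than 30 mm (distance of any of round_lid, glue, driver from where it was at the start of the episode above 0.03 m).
It also fails if it takes over 72 s, if anything falls off the work surface, if the arm or the gripper's body presses on something with over 40 N, if the wrist force passes 120 N, or if a joint passes its speed limit or range.

### The arm

A 6-joint arm with a two-finger parallel gripper is mounted at the origin on the work surface. World frame = base frame: x ahead of the robot, y to its left, z up, the work surface at z = 0. Lengths are in m, angles in rad, forces in N, time in s.
With the tool pointing down it reaches from about 0.225 to 0.725 m from the base axis. Payload 3.1 kg.
Tool frame: the origin (TCP) lies on the front face of the gripper's body, between the roots of the fingers; the fingertips stand 73 mm ahead of it and the grasp point (between the pads) lies 54 mm ahead of it; z points along the fingers, y is the line along which they close (so a half turn about z gives the same grasp; the last joint's range is limited). The gripper opens to 85 mm and grips with 20 to 120 N. Pads are 22 mm wide; open, the fingers measure 114 mm over their backs; the gripper's body (76 mm by 85 mm) begins 54 mm behind the grasp point. The pads swing forward as they close: fully open they stand 13 mm farther back than shut.
Start: joints at [-1.45, 0.048, 0.099, 1.622, 0, 1.443], TCP at [0.129, -0.509, 0.304] pointing down, gripper open.
Joint ranges: [-2.91, 2.91], [-0.99, 1.94], [-1.21, 1.42], [-2.12, 2.29], [-1.49, 1.47], [-3.14, 3.14]. Speed limits (rad/s): [2.79, 2.79, 3.14, 3.14, 3.14, 3.14].

### API

Orientations are given as a unit quaternion [x, y, z, w].
In Python, from station import telemetry, eyes, ticket gives the robot as it stands.
- The arm moves only by the tool apply_moves, never from a script. Its argument "motion" is a list of rows, each a list of 7 numbers: the shift along the tool's x, y, z as a fraction of full scale, then the turn, a rotation vector about the tool's x, y, z as a fraction of full scale, then the opening, from 0 (shut) to 1 (fully open). A call has exactly 5 rows; each row shifts and turns the commanded pose from where the row before left it, along the tool's axes as they then stand; what a row does not reach is not made up. Full scale, the value 1, is 300 mm for a shift and pi rad for a turn. A row lasts 1/8 s, in which the tool goes at most 62.5 mm and 10.7 degrees, less where a joint would pass 70% of its speed; a pose out of reach is approached as far as the arm can. A call with a number of a shift or a turn outside -1 to 1 is refused whole. A call with a gripper value outside its range is refused whole. The fingers move at their own pace and stop on an object; "newtons" is the grip in N (left out, the last holds). Time passes only in rows, so rows that do not move let the fingers close, or fill a call up. It gives the time, the measured TCP pose, the force, the opening and the grip force at its end, in the units of the state.
- telemetry.get_state(): the state, without advancing time (a new reading comes with each control period).
- eyes.grab_frame(name): name is "side" or "top" or "wrist"; returns a dict with "frame" (384x512x3 uint8, red, green, blue), "mtx" (3x3 intrinsics, pixels), "k1" (the pictures are not rectified: a ray, as slopes to the right and down, at radius r is drawn at 1 + k1 r^2 times it, then the intrinsics apply), "rvec" (rotation vector, rad) and "tvec" (3), from world to camera coordinates, as OpenCV has them. Camera axes: x right, y down, z forward; pixel columns grow to the right and rows downward; lengths in m; the calibration is good to about 2 mm. A picture is of the moment at which its call begins. There is no depth.
- ticket.job_done(): hands the job in; it is judged then, once.
The state is a dict: "clock": time; "joint_positions": joint angles; "qd": joint speeds; "tau": joint torques, N m; "position": TCP position; "eef_rot": TCP orientation; "force": force on the tool from outside, world axes, zero at the start; "moment": the same for the moment, N m; "gripper_width": opening from 0.0 (shut) to 1.0 (fully open); "grasp_force": force on a finger pad.
Only numpy, scipy, OpenCV 4.12 (cv2) and the standard library are available. Lean on these libraries where they do the work, as an engineer would, in place of code of your own. Each camera call takes 0.05 s, during which the arm holds its last target. There are 200 camera calls.

## Working session

There is one attempt and no reset: what is moved stays moved. The work goes in short steps, Python scripts to look and compute and a tool call to move; the robot and the scene stay as the last step left them, time stands still between calls to the robot, and variables do not carry over. Pictures are saved under pics/ and viewed, at most 10 in all, crops included, and the job is handed in when it is done.

Besides the shell and the picture viewer there is one more tool, called after "Call:" by a JSON object that holds its "api" and its "payload", one argument or row to a line. apply_moves: Moves the arm, as the interface text tells. Shift numbers are shares of 300 mm and turn numbers shares of pi rad, none past 1 either way. Its arguments: {"type":"object","properties":{"motion":{"type":"array","items":{"type":"array","items":{"type":"number","minimum":-1,"maximum":1}}},"newtons":{"type":"number"}},"required":["motion"]}

```bash
mkdir -p pics; cat > h.py <<'E'
import numpy as np, cv2
from scipy.spatial.transform import Rotation as R
from station import telemetry, eyes, ticket
def grab(n, fn=None):
    f=eyes.grab_frame(n)
    np.savez('%s.npz'%n, **{k:np.array(f[k]) for k in f})
    if fn: cv2.imwrite('pics/'+fn, cv2.cvtColor(np.array(f['frame']),cv2.COLOR_RGB2BGR))
    return f
def ld(n): return dict(np.load('%s.npz'%n))
def ray(f,uv):
    K=np.array(f['mtx']); k=float(f['k1']); Rm=cv2.Rodrigues(np.array(f['rvec'],float))[0]; t=np.array(f['tvec'],float).ravel()
    p=cv2.undistortPoints(np.array([[uv]],float),K,np.array([k,0,0,0,0.]))[0,0]
    return -Rm.T@t, Rm.T@np.array([p[0],p[1],1])
def onz(f,uv,z):
    c,d=ray(f,uv); return c+d*(z-c[2])/d[2]
def proj(f,P):
    return cv2.projectPoints(np.atleast_2d(np.array(P,float)),np.array(f['rvec'],float),np.array(f['tvec'],float),np.array(f['mtx'],float),np.array([float(f['k1']),0,0,0,0.]))[0][:,0]
def step(tgt,yaw=None):
    "shift in tool units + turn about tool z to reach target"
    s=telemetry.get_state(); r=R.from_quat(s['eef_rot'])
    d=r.inv().apply(np.array(tgt)-s['position'])/0.3
    return d.round(3)
E
python3 - <<'E'
from h import *
for n in('side','top','wrist'):
    f=grab(n,n+'0.png'); c,d=ray(f,(256,192)); print(n,c.round(3),d.round(3))
s=telemetry.get_state(); print({k:np.round(v,3) for k,v in s.items()}); print(R.from_quat(s['eef_rot']).as_matrix().round(3))
E
```

```text
side [0.1   0.626 0.513] [ 0.611 -0.63  -0.479]
top [0.534 0.034 0.915] [ 0.09   0.006 -0.996]
wrist [ 0.203 -0.489  0.372] [-0.287 -0.077 -0.955]
{'clock': np.float64(0.15), 'joint_positions': array([-1.45 ,  0.049,  0.098,  1.622,  0.   ,  1.443]), 'qd': array([-0.002, -0.001,  0.004,  0.001, -0.   ,  0.   ]), 'tau': array([ 3.0000e-03, -3.3926e+01,  3.2042e+01,  1.5000e-02, -0.0000e+00,
        0.0000e+00]), 'position': array([ 0.129, -0.508,  0.303]), 'eef_rot': array([ 0.992,  0.124,  0.   , -0.001]), 'force': array([ 0.41 , -0.018,  0.601]), 'moment': array([ 0.001, -0.026,  0.01 ]), 'grasp_force': np.float64(0.0), 'gripper_width': np.float64(1.0)}
[[ 0.969  0.246 -0.   ]
 [ 0.246 -0.969  0.002]
 [ 0.    -0.002 -1.   ]]
```

View pics/top0.png

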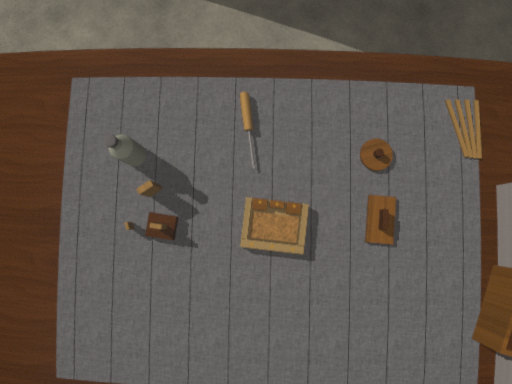

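View pics/side0.png

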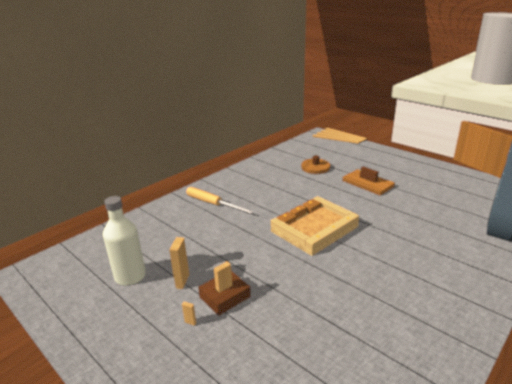

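The top view shows the lid at about (381,220), the jig at (275,225) with its stops towards world +x, the rack with the middle-sized spacer at (161,227), and look-alike blocks at (149,188) and (128,226). The side view agrees.

```bash
python3 - <<'E'
from h import *
f=ld('top'); im=cv2.cvtColor(f['frame'],cv2.COLOR_RGB2BGR)
a=cv2.resize(im[185:265,235:315],None,fx=5,fy=5,interpolation=cv2.INTER_CUBIC)
b=cv2.resize(im[185:265,345:405],None,fx=5,fy=5,interpolation=cv2.INTER_CUBIC)[:, :300]
s=cv2.cvtColor(ld('side')['frame'],cv2.COLOR_RGB2BGR)
c=cv2.resize(s[195:245,265:365],None,fx=4,fy=4,interpolation=cv2.INTER_CUBIC)
d=cv2.resize(im[207:247,140:185],None,fx=5,fy=5,interpolation=cv2.INTER_CUBIC)
o=np.zeros((600,800,3),np.uint8); o[:400,:400]=a; o[:400,400:700]=b; o[400:600,:400]=c; o[400:600,400:625]=d
cv2.imwrite('pics/mos.png',o)
E
```

```text
(no output)
```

View pics/mos.png

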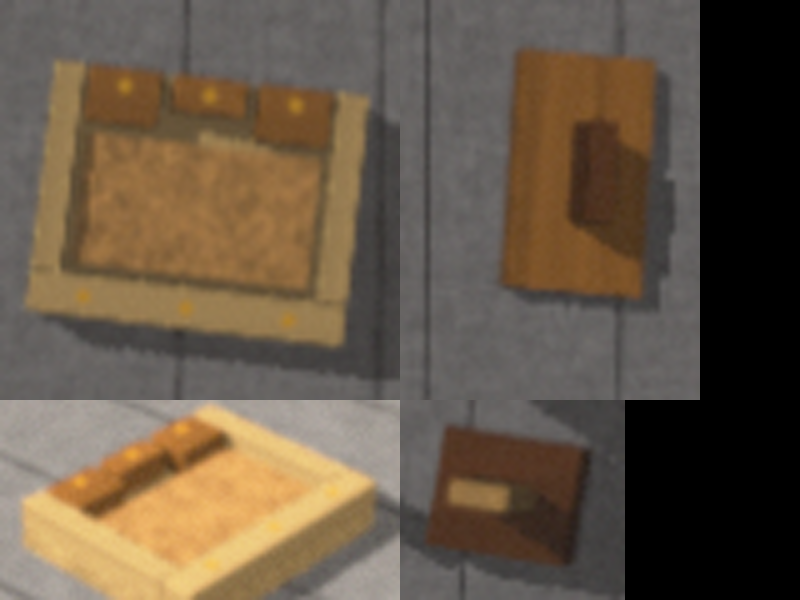

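The short stop is the middle one: the recessed face at mosaic (210,95). The jig rim corners, lid corners and spacer top all read clearly in the mosaic.

```bash
python3 - <<'E'
from h import *
f=ld('top')
def P(l,ox,oy,mx,my,z): return np.array([onz(f,(ox+(x-mx+.5)/5-.5,oy+(y-my+.5)/5-.5),z) for x,y in l])
def rep(n,p):
    v=p[1]-p[0]+p[2]-p[3]; w=p[3]-p[0]+p[2]-p[1]
    print(n,p.mean(0).round(4),'sides',np.linalg.norm(v/2).round(4),np.linalg.norm(w/2).round(4),'ang v',np.degrees(np.arctan2(v[1],v[0])).round(1),'ang w',np.degrees(np.arctan2(w[1],w[0])).round(1))
rep('jig',P([(55,62),(370,95),(343,347),(25,305)],235,185,0,0,.031))
rep('lid',P([(518,50),(655,60),(642,298),(502,287)],345,185,400,0,.014))
rep('rack',P([(447,427),(588,450),(572,563),(428,542)],140,207,400,400,.026))
rep('sp',P([(450,480),(511,485),(508,513),(447,507)],140,207,400,400,.071))
E
```

```text
jig [ 0.5336 -0.0071  0.031 ] sides 0.1552 0.1211 ang v -95.5 ang w 174.5
lid [ 0.553  -0.2745  0.014 ] sides 0.0713 0.1194 ang v -93.3 ang w 176.3
rack [0.525  0.2711 0.026 ] sides 0.0725 0.0568 ang v -97.0 ang w 173.4
sp [0.5247 0.2731 0.071 ] sides 0.0293 0.0129 ang v -93.4 ang w 176.0
```

```bash
cat >> h.py <<'E'
def plan(pos,th,n,g=1.0):
    "rows to TCP pos, tool-x heading th (deg), tool down, in n moving rows"
    s=telemetry.get_state(); p=np.array(s['position']); r=R.from_quat(s['eef_rot'])
    q=R.from_matrix(np.c_[[np.cos(np.radians(th)),np.sin(np.radians(th)),0],[np.sin(np.radians(th)),-np.cos(np.radians(th)),0],[0,0,-1.]])
    rv=(r.inv()*q).as_rotvec()/n; d=(np.array(pos)-p)/n
    print('now',p.round(4),'th',np.degrees(np.arctan2(*r.as_matrix()[[1,0],0])).round(2),'F',np.round(s['force'],1),'t',round(float(s['clock']),2),'w',round(float(s['gripper_width']),3),'deg/row',np.degrees(np.linalg.norm(rv)).round(1),'mm/row',(1000*np.linalg.norm(d)).round(1))
    for i in range(n):
        a=r*R.from_rotvec(rv*i)
        print(np.r_[a.inv().apply(d)/.3, rv/np.pi, g].round(3).tolist())
E
python3 - <<'E'
from h import *
print(ld('wrist')['mtx'].round(0).tolist())
plan((.53,-.007,.25),84.5,15)
E
```

```text
[[321.0, 0.0, 254.0], [0.0, 321.0, 191.0], [0.0, 0.0, 1.0]]
now [ 0.1292 -0.5085  0.303 ] th 14.26 F [ 0.4 -0.   0.6] t 0.15 w 1.0 deg/row 4.7 mm/row 42.9
[0.114, -0.086, 0.012, -0.0, -0.0, -0.026, 1.0]
[0.12, -0.076, 0.012, -0.0, -0.0, -0.026, 1.0]
[0.126, -0.066, 0.012, -0.0, -0.0, -0.026, 1.0]
[0.131, -0.056, 0.012, -0.0, -0.0, -0.026, 1.0]
[0.135, -0.045, 0.012, -0.0, -0.0, -0.026, 1.0]
[0.139, -0.034, 0.012, -0.0, -0.0, -0.026, 1.0]
[0.141, -0.022, 0.012, -0.0, -0.0, -0.026, 1.0]
[0.142, -0.011, 0.012, -0.0, -0.0, -0.026, 1.0]
[0.143, 0.001, 0.012, -0.0, -0.0, -0.026, 1.0]
[0.142, 0.013, 0.012, -0.0, -0.0, -0.026, 1.0]
[0.141, 0.024, 0.012, -0.0, -0.0, -0.026, 1.0]
[0.138, 0.035, 0.012, -0.0, -0.0, -0.026, 1.0]
[0.135, 0.047, 0.012, -0.0, -0.0, -0.026, 1.0]
[0.131, 0.057, 0.012, -0.0, -0.0, -0.026, 1.0]
[0.125, 0.068, 0.012, -0.0, -0.0, -0.026, 1.0]
```

Call:
{"api": "apply_moves", "payload": {
  "motion": [
    [0.114, -0.086, 0.012, 0, 0, -0.026, 1],
    [0.12, -0.076, 0.012, 0, 0, -0.026, 1],
    [0.126, -0.066, 0.012, 0, 0, -0.026, 1],
    [0.131, -0.056, 0.012, 0, 0, -0.026, 1],
    [0.135, -0.045, 0.012, 0, 0, -0.026, 1]
  ]
}}

```text
clock: 0.78
position: [0.2633, -0.3408, 0.2854]
eef_rot: [0.946, 0.324, 0.0, -0.0]
force: [0.7, 0.2, -0.1]
gripper_width: 0.998
grasp_force: 0.0
```

Call:
{"api": "apply_moves", "payload": {
  "motion": [
    [0.139, -0.034, 0.012, 0, 0, -0.026, 1],
    [0.141, -0.022, 0.012, 0, 0, -0.026, 1],
    [0.142, -0.011, 0.012, 0, 0, -0.026, 1],
    [0.143, 0.001, 0.012, 0, 0, -0.026, 1],
    [0.142, 0.013, 0.012, 0, 0, -0.026, 1]
  ]
}}

```text
clock: 1.4
position: [0.3972, -0.1737, 0.2675]
eef_rot: [0.861, 0.509, -0.0, -0.0]
force: [0.7, 0.2, -0.6]
gripper_width: 1.002
grasp_force: 0.0
```

Call:
{"api": "apply_moves", "payload": {
  "motion": [
    [0.141, 0.024, 0.012, 0, 0, -0.026, 1],
    [0.138, 0.035, 0.012, 0, 0, -0.026, 1],
    [0.135, 0.047, 0.012, 0, 0, -0.026, 1],
    [0.131, 0.057, 0.012, 0, 0, -0.026, 1],
    [0.125, 0.068, 0.012, 0, 0, -0.026, 1]
  ]
}}

```text
clock: 2.02
position: [0.5307, -0.0064, 0.2494]
eef_rot: [0.74, 0.673, -0.0, -0.0]
force: [0.3, -0.3, 0.4]
gripper_width: 0.995
grasp_force: 0.0
```

Call:
{"api": "apply_moves", "payload": {
  "motion": [
    [0, 0, 0, 0, 0, 0, 1],
    [0, 0, 0, 0, 0, 0, 1],
    [0, 0, 0, 0, 0, 0, 1],
    [0, 0, 0, 0, 0, 0, 1],
    [0, 0, 0, 0, 0, 0, 1]
  ]
}}

```text
clock: 2.65
position: [0.53, -0.0083, 0.2502]
eef_rot: [0.741, 0.672, 0.0, 0.0]
force: [0.3, 0.7, -0.1]
gripper_width: 1.004
grasp_force: 0.0
```

```bash
python3 - <<'E'
from h import *
f=grab('wrist'); im=cv2.cvtColor(np.array(f['frame']),cv2.COLOR_RGB2BGR)
cv2.imwrite('pics/w1.png',cv2.resize(im,(800,600),interpolation=cv2.INTER_CUBIC))
plan((.53,-.007,.25),84.5,1)
E
```

```text
now [ 0.53   -0.0082  0.2501] th 84.4 F [ 0.5 -0.4 -0.2] t 2.7 w 1.001 deg/row 0.1 mm/row 1.2
[0.004, -0.0, 0.0, 0.0, 0.0, -0.001, 1.0]
```

View pics/w1.png

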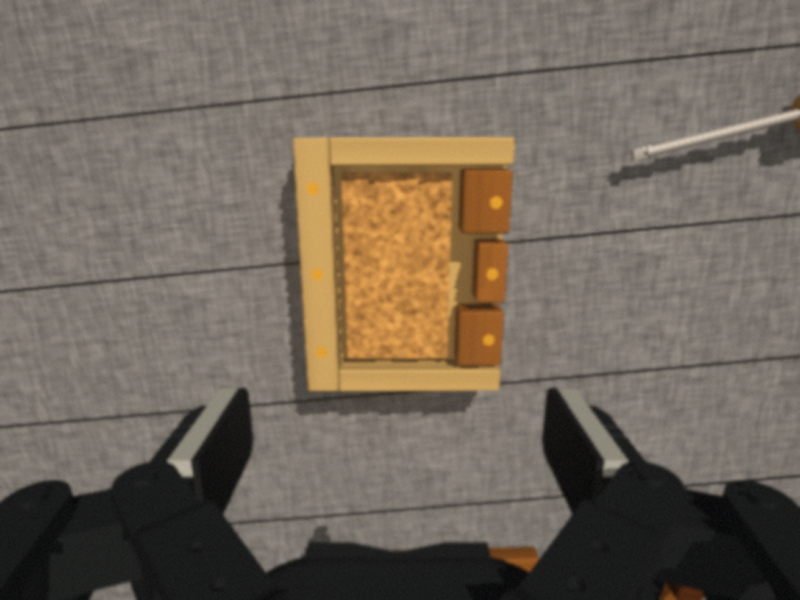

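The wrist view shows the jig whole, with rim corners at about (294,139), (514,138), (499,390) and (309,391). The short stop is in the middle at (490,270). I'll locate these corners and use the same method at the lid, so that camera bias cancels.

```bash
cat >> h.py <<'E'
def quad(f,l,z,sub=True):
    "4 corners in the 800x600 view, in order around; -> centre, sides, heading of 0->1"
    px=((np.array(l,np.float32)+.5)/1.5625-.5).reshape(-1,1,2).astype(np.float32)
    if sub: 
        q=cv2.cornerSubPix(cv2.cvtColor(f['frame'],cv2.COLOR_RGB2GRAY),px.copy(),(4,4),(-1,-1),(3,60,.01)); print('moved px',np.abs(q-px).max(2).ravel().round(1)); px=q
    p=np.array([onz(f,u,z) for u in px[:,0]])
    v=(p[1]-p[0]+p[2]-p[3])/2; w=(p[3]-p[0]+p[2]-p[1])/2
    print(p.mean(0).round(4),'sides',np.linalg.norm(v).round(4),np.linalg.norm(w).round(4),'ang',np.degrees(np.arctan2(v[1],v[0])).round(2),np.degrees(np.arctan2(w[1],w[0])).round(2)); return p
E
python3 - <<'E'
from h import *
f=ld('wrist')
c=[(294,139),(514,138),(499,390),(309,391)]
quad(f,c,.031); quad(f,c,.031,False)
print('inner'); quad(f,[(331,164),(462,164),(456,368),(340,368)],.031,False)
E
```

```text
moved px [0.4 0.7 2.9 0.6]
[ 0.5347 -0.0048  0.031 ] sides 0.1209 0.1518 ang -4.64 -95.3
[ 0.5349 -0.006   0.031 ] sides 0.121 0.1533 ang -5.27 -95.34
inner
[ 0.531  -0.0046  0.031 ] sides 0.0729 0.124 ang -5.57 -95.15
```

```bash
python3 - <<'E'
from h import *
plan((.553,-.2745,.25),-3.7,10)
E
```

```text
now [ 0.53   -0.0082  0.2501] th 84.4 F [ 0.5 -0.4 -0.2] t 2.7 w 1.001 deg/row 8.8 mm/row 26.7
[-0.088, 0.016, 0.0, 0.0, -0.0, 0.049, 1.0]
[-0.084, 0.03, 0.0, 0.0, -0.0, 0.049, 1.0]
[-0.079, 0.042, 0.0, 0.0, -0.0, 0.049, 1.0]
[-0.071, 0.054, 0.0, 0.0, -0.0, 0.049, 1.0]
[-0.062, 0.064, 0.0, 0.0, -0.0, 0.049, 1.0]
[-0.052, 0.073, 0.0, 0.0, -0.0, 0.049, 1.0]
[-0.04, 0.08, 0.0, 0.0, -0.0, 0.049, 1.0]
[-0.027, 0.085, 0.0, 0.0, -0.0, 0.049, 1.0]
[-0.014, 0.088, 0.0, 0.0, -0.0, 0.049, 1.0]
[-0.0, 0.089, 0.0, 0.0, -0.0, 0.049, 1.0]
```

Call:
{"api": "apply_moves", "payload": {
  "motion": [
    [-0.088, 0.016, 0, 0, 0, 0.049, 1],
    [-0.084, 0.03, 0, 0, 0, 0.049, 1],
    [-0.079, 0.042, 0, 0, 0, 0.049, 1],
    [-0.071, 0.054, 0, 0, 0, 0.049, 1],
    [-0.062, 0.064, 0, 0, 0, 0.049, 1]
  ]
}}

```text
clock: 3.32
position: [0.5419, -0.1421, 0.25]
eef_rot: [0.94, 0.342, 0.0, 0.0]
force: [-0.1, -0.3, -0.4]
gripper_width: 0.998
grasp_force: 0.0
```

Call:
{"api": "apply_moves", "payload": {
  "motion": [
    [-0.052, 0.073, 0, 0, 0, 0.049, 1],
    [-0.04, 0.08, 0, 0, 0, 0.049, 1],
    [-0.027, 0.085, 0, 0, 0, 0.049, 1],
    [-0.014, 0.088, 0, 0, 0, 0.049, 1],
    [0, 0.089, 0, 0, 0, 0.049, 1]
  ]
}}

```text
clock: 3.95
position: [0.5534, -0.2756, 0.2499]
eef_rot: [0.999, -0.035, 0.0, 0.0]
force: [0.2, -0.2, -0.6]
gripper_width: 1.002
grasp_force: 0.0
```

Call:
{"api": "apply_moves", "payload": {
  "motion": [
    [0, 0, 0, 0, 0, 0, 1],
    [0, 0, 0, 0, 0, 0, 1],
    [0, 0, 0, 0, 0, 0, 1],
    [0, 0, 0, 0, 0, 0, 1],
    [0, 0, 0, 0, 0, 0, 1]
  ]
}}

```text
clock: 4.58
position: [0.5536, -0.274, 0.2501]
eef_rot: [0.999, -0.032, 0.0, 0.0]
force: [0.2, 0.2, 0.8]
gripper_width: 1.004
grasp_force: 0.0
```

```bash
python3 - <<'E'
from h import *
f=grab('wrist'); im=cv2.cvtColor(np.array(f['frame']),cv2.COLOR_RGB2BGR)
cv2.imwrite('pics/w2.png',cv2.resize(im,(800,600),interpolation=cv2.INTER_CUBIC))
plan((.53,-.007,.25),84.5,1)
E
```

```text
now [ 0.5536 -0.2741  0.25  ] th -3.7 F [ 0.2 -0.4  0.2] t 4.62 w 1.0 deg/row 88.2 mm/row 268.2
[-0.136, -0.883, 0.0, 0.0, -0.0, -0.49, 1.0]
```

View pics/w2.png

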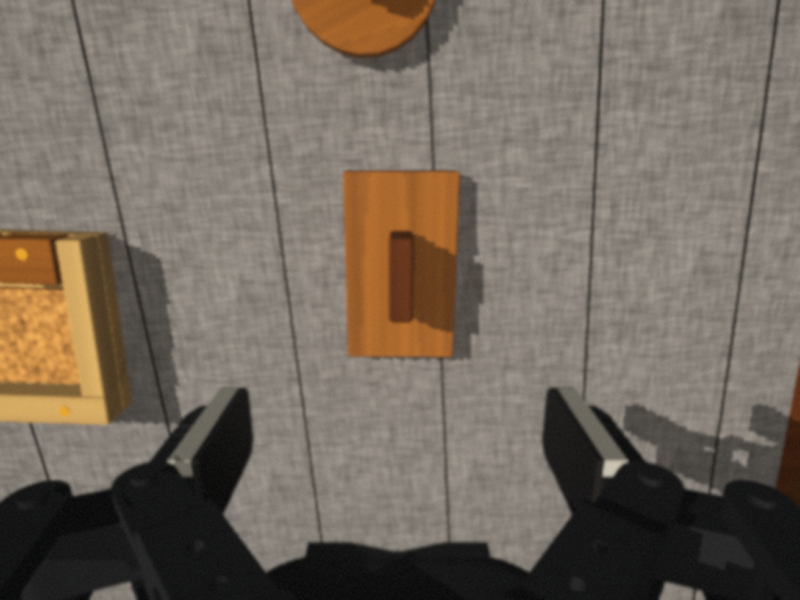

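The lid sits centred under the tool with panel corners at about (344,171), (459,171), (454,356) and (348,356). Its pull is at (401,277) and the round lid is well clear at the top.

```bash
python3 - <<'E'
from h import *
f=ld('wrist')
c=[(344,171),(459,171),(454,356),(348,356)]
quad(f,c,.014); quad(f,c,.014,False)
print(ray(f,(256,192))[0].round(3)); print('pull'); quad(f,[(390,232),(412,232),(412,321),(389,321)],.044,False)
c0=np.array([.5545,-.2745,.014])
plan((.554,-.2735,.091),-3.7,5)
E
```

```text
moved px [1.5 1.1 0.  1.4]
[ 0.5549 -0.2761  0.014 ] sides 0.0687 0.1196 ang -93.96 175.85
[ 0.5552 -0.276   0.014 ] sides 0.069 0.1186 ang -93.64 176.34
[ 0.63  -0.278  0.319]
pull
[ 0.5573 -0.2756  0.044 ] sides 0.0128 0.0521 ang -93.64 176.16
now [ 0.5536 -0.2741  0.25  ] th -3.7 F [ 0.2 -0.4  0.2] t 4.62 w 1.0 deg/row 0.0 mm/row 31.8
[0.0, -0.0, 0.106, 0.0, -0.0, -0.0, 1.0]
[0.0, -0.0, 0.106, 0.0, -0.0, -0.0, 1.0]
[0.0, -0.0, 0.106, 0.0, -0.0, -0.0, 1.0]
[0.0, -0.0, 0.106, 0.0, -0.0, -0.0, 1.0]
[0.0, -0.0, 0.106, 0.0, -0.0, -0.0, 1.0]
```

```bash
python3 - <<'E'
from h import *
plan((.5535,-.275,.091),-3.9,4)
E
```

```text
now [ 0.5536 -0.2741  0.25  ] th -3.7 F [ 0.2 -0.4  0.2] t 4.62 w 1.0 deg/row 0.0 mm/row 39.8
[-0.0, 0.001, 0.133, 0.0, -0.0, 0.0, 1.0]
[-0.0, 0.001, 0.133, 0.0, -0.0, 0.0, 1.0]
[-0.0, 0.001, 0.133, 0.0, -0.0, 0.0, 1.0]
[-0.0, 0.001, 0.133, 0.0, -0.0, 0.0, 1.0]
```

Call:
{"api": "apply_moves", "payload": {
  "motion": [
    [0, 0.001, 0.133, 0, 0, 0.001, 1],
    [0, 0.001, 0.133, 0, 0, 0, 1],
    [0, 0.001, 0.133, 0, 0, 0, 1],
    [0, 0.001, 0.132, 0, 0, 0, 1],
    [0, 0, 0, 0, 0, 0, 1]
  ],
  "newtons": 30
}}

```text
clock: 5.25
position: [0.5505, -0.2737, 0.0861]
eef_rot: [0.999, -0.034, -0.004, -0.002]
force: [-1.0, -0.0, -0.9]
gripper_width: 0.999
grasp_force: 0.0
```

Call:
{"api": "apply_moves", "payload": {
  "motion": [
    [0, 0, 0, 0, 0, 0, 0.1],
    [0, 0, 0, 0, 0, 0, 0],
    [0, 0, 0, 0, 0, 0, 0],
    [0, 0, 0, 0, 0, 0, 0],
    [0, 0, 0, 0, 0, 0, 0]
  ],
  "newtons": 30
}}

```text
clock: 5.88
position: [0.5542, -0.2761, 0.092]
eef_rot: [0.999, -0.034, 0.001, 0.001]
force: [-0.2, 0.1, 4.0]
gripper_width: 0.156
grasp_force: 30.5
```

Call:
{"api": "apply_moves", "payload": {
  "motion": [
    [0, 0, -0.05, 0, 0, 0, 0],
    [0, 0, -0.12, 0, 0, 0, 0],
    [0, 0, -0.12, 0, 0, 0, 0],
    [0, 0, -0.12, 0, 0, 0, 0],
    [0, 0, -0.12, 0, 0, 0, 0]
  ]
}}

```text
clock: 6.5
position: [0.5531, -0.2755, 0.2512]
eef_rot: [0.999, -0.034, -0.0, -0.0]
force: [-0.2, -0.5, -0.6]
gripper_width: 0.158
grasp_force: 29.9
```

Call:
{"api": "apply_moves", "payload": {
  "motion": [
    [0, 0, 0, 0, 0, 0, 0],
    [0, 0, 0, 0, 0, 0, 0],
    [0, 0, 0, 0, 0, 0, 0],
    [0, 0, 0, 0, 0, 0, 0],
    [0, 0, 0, 0, 0, 0, 0]
  ]
}}

```text
clock: 7.12
position: [0.5531, -0.2756, 0.2486]
eef_rot: [0.999, -0.034, -0.001, -0.0]
force: [1.0, -0.0, -0.2]
gripper_width: 0.154
grasp_force: 29.9
```

```bash
python3 - <<'E'
from h import *
f=grab('wrist'); im=cv2.cvtColor(np.array(f['frame']),cv2.COLOR_RGB2BGR)
cv2.imwrite('pics/w3.png',cv2.resize(im,(800,600),interpolation=cv2.INTER_CUBIC))
plan((.53,-.0065,.25),84.6,10,0)
E
```

```text
now [ 0.5532 -0.2756  0.2489] th -3.93 F [ 0.4  0.3 -1.3] t 7.17 w 0.157 deg/row 8.9 mm/row 27.0
[-0.014, -0.089, -0.0, -0.0, 0.0, -0.049, 0.0]
[-0.0, -0.09, -0.0, -0.0, 0.0, -0.049, 0.0]
[0.014, -0.089, -0.0, -0.0, 0.0, -0.049, 0.0]
[0.027, -0.086, -0.0, -0.0, 0.0, -0.049, 0.0]
[0.04, -0.081, -0.0, -0.0, 0.0, -0.049, 0.0]
[0.052, -0.073, -0.0, -0.0, 0.0, -0.049, 0.0]
[0.063, -0.064, -0.0, -0.0, 0.0, -0.049, 0.0]
[0.072, -0.054, -0.0, -0.0, 0.0, -0.049, 0.0]
[0.079, -0.042, -0.0, -0.0, 0.0, -0.049, 0.0]
[0.085, -0.03, -0.0, -0.0, 0.0, -0.049, 0.0]
```

View pics/w3.png

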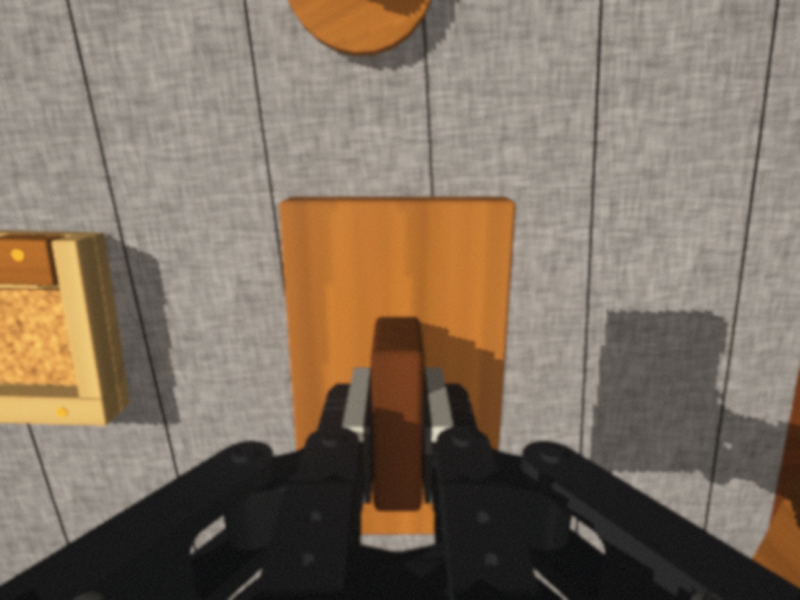

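The lid is held level by its pull. Its edges run (282,202) to (515,202) at the top and lie at about y=535 at the bottom.

```bash
python3 - <<'E'
from h import *
f=ld('wrist'); s=telemetry.get_state(); r=R.from_quat(s['eef_rot']); tp=np.array(s['position'])
s=1.5625
for z,l in((.1715,[(282,201),(515,201),(398,535)]),(.2015,[(372,320),(423,320),(377,509),(421,509)])):
    for u in l: print(z,u,(1000*r.inv().apply(onz(f,((u[0]+.5)/s-.5,(u[1]+.5)/s-.5),z)-tp)).round(1))
E
```

```text
0.1715 (282, 201) [ 60.3 -34.   77.4]
0.1715 (515, 201) [60.4 33.1 77.3]
0.1715 (398, 535) [-57.9  -0.4  77.5]
0.2015 (372, 320) [34.7 -6.9 47.4]
0.2015 (423, 320) [34.7  5.6 47.4]
0.2015 (377, 509) [-21.4  -6.3  47.4]
0.2015 (421, 509) [-21.4   6.   47.4]
```

```bash
python3 - <<'E'
from h import *
plan((.5303,-.0066,.145),84.6,10,0)
E
```

```text
now [ 0.5532 -0.2756  0.2489] th -3.93 F [ 0.4  0.3 -1.3] t 7.17 w 0.157 deg/row 8.9 mm/row 28.9
[-0.014, -0.089, 0.035, -0.0, 0.0, -0.049, 0.0]
[0.0, -0.09, 0.035, -0.0, 0.0, -0.049, 0.0]
[0.014, -0.089, 0.035, -0.0, 0.0, -0.049, 0.0]
[0.027, -0.086, 0.035, -0.0, 0.0, -0.049, 0.0]
[0.04, -0.08, 0.035, -0.0, 0.0, -0.049, 0.0]
[0.052, -0.073, 0.035, -0.0, 0.0, -0.049, 0.0]
[0.063, -0.064, 0.035, -0.0, 0.0, -0.049, 0.0]
[0.072, -0.054, 0.035, -0.0, 0.0, -0.049, 0.0]
[0.079, -0.042, 0.035, -0.0, 0.0, -0.049, 0.0]
[0.085, -0.029, 0.035, -0.0, 0.0, -0.049, 0.0]
```

Call:
{"api": "apply_moves", "payload": {
  "motion": [
    [-0.014, -0.089, 0.035, 0, 0, -0.049, 0],
    [0, -0.09, 0.035, 0, 0, -0.049, 0],
    [0.014, -0.089, 0.035, 0, 0, -0.049, 0],
    [0.027, -0.086, 0.035, 0, 0, -0.049, 0],
    [0.04, -0.08, 0.035, 0, 0, -0.049, 0]
  ]
}}

```text
clock: 7.8
position: [0.5417, -0.1404, 0.1968]
eef_rot: [0.938, 0.346, 0.0, 0.0]
force: [0.9, 0.2, -0.1]
gripper_width: 0.155
grasp_force: 29.9
```

Call:
{"api": "apply_moves", "payload": {
  "motion": [
    [0.052, -0.073, 0.035, 0, 0, -0.049, 0],
    [0.063, -0.064, 0.035, 0, 0, -0.049, 0],
    [0.072, -0.054, 0.035, 0, 0, -0.049, 0],
    [0.079, -0.042, 0.035, 0, 0, -0.049, 0],
    [0.085, -0.029, 0.035, 0, 0, -0.049, 0]
  ]
}}

```text
clock: 8.43
position: [0.5311, -0.0062, 0.1443]
eef_rot: [0.74, 0.673, 0.0, 0.0]
force: [0.8, -0.7, -0.6]
gripper_width: 0.158
grasp_force: 29.9
```

Call:
{"api": "apply_moves", "payload": {
  "motion": [
    [0, 0, 0, 0, 0, 0, 0],
    [0, 0, 0, 0, 0, 0, 0],
    [0, 0, 0, 0, 0, 0, 0],
    [0, 0, 0, 0, 0, 0, 0],
    [0, 0, 0, 0, 0, 0, 0]
  ]
}}

```text
clock: 9.05
position: [0.5314, -0.0076, 0.1449]
eef_rot: [0.742, 0.671, 0.0, 0.0]
force: [0.1, -0.3, -0.1]
gripper_width: 0.161
grasp_force: 29.9
```

```bash
python3 - <<'E'
from h import *
plan((.5303,-.0066,.130),84.6,1,0)
f=grab('wrist'); im=cv2.cvtColor(np.array(f['frame']),cv2.COLOR_RGB2BGR)
cv2.imwrite('pics/w4.png',cv2.resize(im,(800,600),interpolation=cv2.INTER_CUBIC))
E
```

```text
now [ 0.5314 -0.0076  0.1449] th 84.21 F [ 0.1 -0.3 -0.1] t 9.05 w 0.161 deg/row 0.4 mm/row 14.9
[0.003, -0.004, 0.05, 0.0, 0.0, -0.002, 0.0]
```

View pics/w4.png

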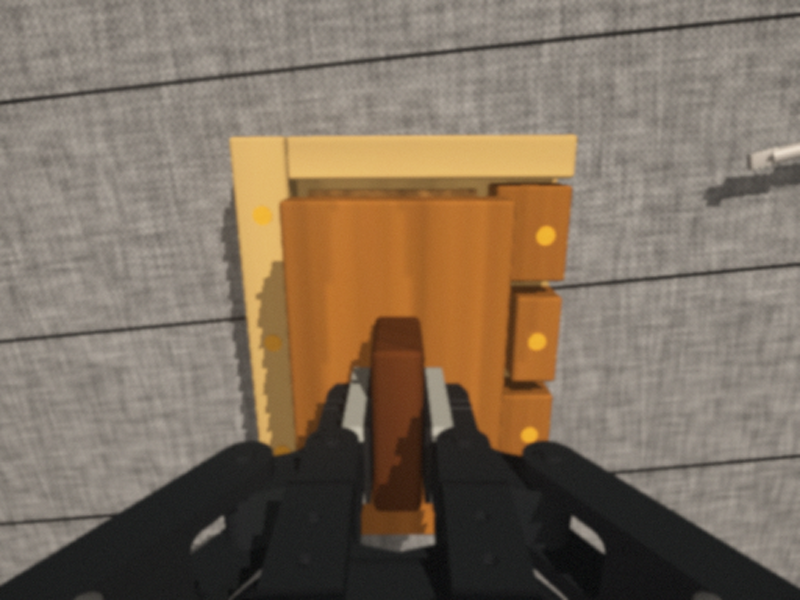

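The lid hangs just above the nest. Lid corners are at (282,201) and (515,201), the end rail's inner edge is at y≈178, the front rail's inner edge at (289,178), and the stop face at (497,184).

```bash
python3 - <<'E'
from h import *
f=ld('wrist'); s=telemetry.get_state(); r=R.from_quat(s['eef_rot']); tp=np.array(s['position'])
s=1.5625
for z,l in((.0674,[(282,202),(515,202)]),(.031,[(289,178),(497,184),(497,178),(231,138),(576,136),(285,138),(258,445)])):
    for u in l: print(z,u,(1000*r.inv().apply(onz(f,((u[0]+.5)/s-.5,(u[1]+.5)/s-.5),z)-tp)).round(1))
E
```

```text
0.0674 (282, 202) [ 60.2 -32.6  77.4]
0.0674 (515, 202) [60.2 34.7 77.4]
0.031 (289, 178) [ 64.7 -37.9 113.8]
0.031 (497, 184) [ 62.6  36.3 113.8]
0.031 (497, 178) [ 64.7  36.2 113.8]
0.031 (231, 138) [ 78.3 -57.2 113.8]
0.031 (576, 136) [ 79.   62.8 113.8]
0.031 (285, 138) [ 78.2 -38.4 113.8]
0.031 (258, 445) [-44.7 -57.8 113.8]
```

Call:
{"api": "apply_moves", "payload": {
  "motion": [
    [0.002, -0.0065, 0, 0, 0, 0, 0],
    [0, 0, 0.03, 0, 0, 0, 0],
    [0, 0, 0.03, 0, 0, 0, 0],
    [0, 0, 0.02, 0, 0, 0, 0],
    [0, 0, 0, 0, 0, 0, 0]
  ]
}}

```text
clock: 9.72
position: [0.5286, -0.0062, 0.1194]
eef_rot: [0.742, 0.671, -0.001, -0.001]
force: [-0.5, 0.3, -0.1]
gripper_width: 0.158
grasp_force: 29.9
```

Call:
{"api": "apply_moves", "payload": {
  "motion": [
    [0, 0, 0.015, 0, 0, 0, 0],
    [0, 0, 0.005, 0, 0, 0, 0],
    [0, 0, 0, 0, 0, 0, 0],
    [0, 0, 0, 0, 0, 0, 0],
    [0, 0, 0, 0, 0, 0, 0]
  ]
}}

```text
clock: 10.35
position: [0.5295, -0.0063, 0.1148]
eef_rot: [0.742, 0.671, 0.0, 0.0]
force: [0.5, 0.4, -0.4]
gripper_width: 0.16
grasp_force: 29.9
```

Call:
{"api": "apply_moves", "payload": {
  "motion": [
    [0, 0, 0.003, 0, 0, 0, 0],
    [0, 0, 0, 0, 0, 0, 0],
    [0, 0, 0, 0, 0, 0, 0.5],
    [0, 0, 0, 0, 0, 0, 0.5],
    [0, 0, 0, 0, 0, 0, 0.5]
  ]
}}

```text
clock: 10.98
position: [0.5294, -0.0063, 0.1138]
eef_rot: [0.742, 0.671, 0.0, 0.0]
force: [0.1, -0.3, 0.7]
gripper_width: 0.502
grasp_force: 0.0
```

Call:
{"api": "apply_moves", "payload": {
  "motion": [
    [0, 0, -0.04, 0, 0, 0, 0.5],
    [0, 0, -0.1, 0, 0, 0, 0.5],
    [0, 0, -0.15, 0, 0, 0, 0.5],
    [0, 0, -0.15, 0, 0, 0, 0.5],
    [0, 0, 0, 0, 0, 0, 0.5]
  ]
}}

```text
clock: 11.6
position: [0.5319, -0.0066, 0.2521]
eef_rot: [0.741, 0.671, 0.004, 0.004]
force: [0.5, -0.2, 0.1]
gripper_width: 0.497
grasp_force: 0.0
```

Call:
{"api": "apply_moves", "payload": {
  "motion": [
    [0, 0, 0, 0, 0, 0, 0.5],
    [0, 0, 0, 0, 0, 0, 0.5],
    [0, 0, 0, 0, 0, 0, 0.5],
    [0, 0, 0, 0, 0, 0, 0.5],
    [0, 0, 0, 0, 0, 0, 0.5]
  ]
}}

```text
clock: 12.22
position: [0.5292, -0.0063, 0.2453]
eef_rot: [0.742, 0.671, -0.0, -0.0]
force: [-0.0, -1.2, -0.1]
gripper_width: 0.498
grasp_force: 0.0
```

```bash
python3 - <<'E'
from h import *
plan((.5247,.273,.25),84.6,8,.5)
f=grab('wrist'); im=cv2.cvtColor(np.array(f['frame']),cv2.COLOR_RGB2BGR)
cv2.imwrite('pics/w5.png',cv2.resize(im,(800,600),interpolation=cv2.INTER_CUBIC))
E
```

```text
now [ 0.5292 -0.0063  0.2453] th 84.27 F [-0.  -1.2 -0.1] t 12.22 w 0.498 deg/row 0.0 mm/row 34.9
[0.116, -0.013, -0.002, -0.0, -0.0, -0.0, 0.5]
[0.116, -0.013, -0.002, -0.0, -0.0, -0.0, 0.5]
[0.116, -0.013, -0.002, -0.0, -0.0, -0.0, 0.5]
[0.116, -0.013, -0.002, -0.0, -0.0, -0.0, 0.5]
[0.116, -0.013, -0.002, -0.0, -0.0, -0.0, 0.5]
[0.116, -0.013, -0.002, -0.0, -0.0, -0.0, 0.5]
[0.116, -0.013, -0.002, -0.0, -0.0, -0.0, 0.5]
[0.116, -0.013, -0.002, -0.0, -0.0, -0.0, 0.5]
```

View pics/w5.png

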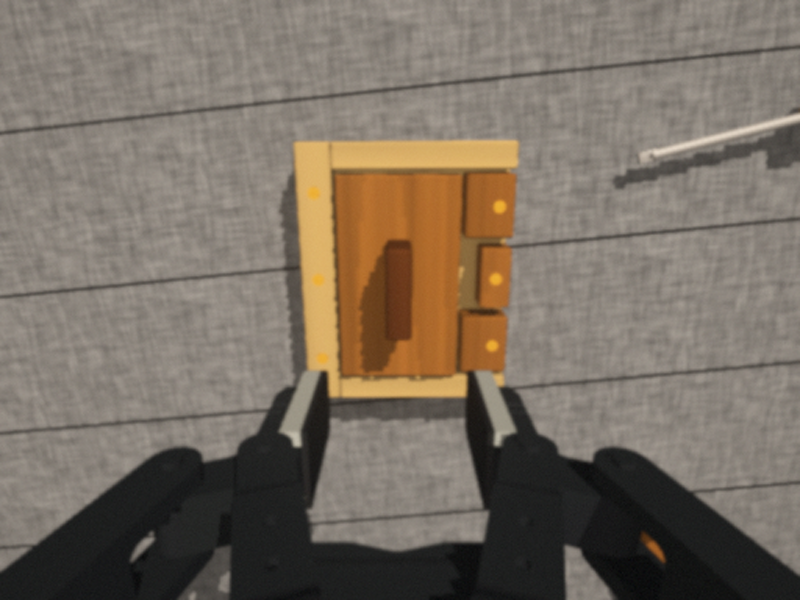

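The lid lies flat in the nest. Its right edge is at about (459,275), the short stop's face at about (480,275), and the gap between them is clear. Next I'll work out the gap centre and move over to the rack.

```bash
python3 - <<'E'
from h import *
f=ld('wrist'); s=telemetry.get_state(); r=R.from_quat(s['eef_rot']); tp=np.array(s['position'])
s=1.5625
for n,z,l in(('lid',.036,[(339,275),(459.5,275),(335,174),(462,174),(342,376),(456,376)]),('rim',.031,[(480.5,275),(297,142),(518,141),(503,397),(310,397),(482,247),(478,308)])):
    for u in l:
        P=onz(f,((u[0]+.5)/s-.5,(u[1]+.5)/s-.5),z); print(n,u,P.round(4),(1000*r.inv().apply(P-tp)).round(1))
E
```

```text
lid (339, 275) [0.4968 0.0016 0.036 ] [  4.6 -32.9 209.5]
lid (459.5, 275) [ 0.5655 -0.0052  0.036 ] [  4.7  36.1 209.4]
lid (335, 174) [0.5021 0.0577 0.036 ] [ 60.9 -33.2 209.5]
lid (462, 174) [0.5704 0.0509 0.036 ] [ 61.   35.4 209.4]
lid (342, 376) [ 0.4902 -0.0616  0.036 ] [-58.9 -33.2 209.5]
lid (456, 376) [ 0.5594 -0.0685  0.036 ] [-58.9  36.4 209.4]
rim (480.5, 275) [ 0.5782 -0.0077  0.031 ] [  3.5  49.  214.4]
rim (297, 142) [0.4833 0.0762 0.031 ] [ 77.5 -53.8 214.5]
rim (518, 141) [0.6022 0.0649 0.031 ] [ 78.1  65.6 214.4]
rim (503, 397) [ 0.5884 -0.0884  0.031 ] [-75.8  67.2 214.4]
rim (310, 397) [ 0.4673 -0.0764  0.031 ] [-76.  -54.5 214.5]
rim (482, 247) [0.5799 0.0088 0.031 ] [ 20.   49.  214.4]
rim (478, 308) [ 0.5757 -0.0278  0.031 ] [-16.8  48.5 214.4]
```

Call:
{"api": "apply_moves", "payload": {
  "motion": [
    [0.116, -0.013, -0.002, 0, 0, -0.001, 0.5],
    [0.116, -0.013, -0.002, 0, 0, -0.001, 0.5],
    [0.116, -0.013, -0.002, 0, 0, 0, 0.5],
    [0.116, -0.013, -0.002, 0, 0, 0, 0.5],
    [0.116, -0.013, -0.002, 0, 0, 0, 0.5]
  ]
}}

```text
clock: 12.9
position: [0.5265, 0.1699, 0.2488]
eef_rot: [0.739, 0.673, 0.0, 0.0]
force: [0.3, 0.0, -1.0]
gripper_width: 0.504
grasp_force: 0.0
```

Call:
{"api": "apply_moves", "payload": {
  "motion": [
    [0.116, -0.013, -0.002, 0, 0, 0, 0.5],
    [0.116, -0.013, -0.002, 0, 0, 0, 0.5],
    [0.116, -0.013, -0.002, 0, 0, 0, 0.5],
    [0, 0, 0, 0, 0, 0, 0.5],
    [0, 0, 0, 0, 0, 0, 0.5]
  ]
}}

```text
clock: 13.52
position: [0.5246, 0.2735, 0.2504]
eef_rot: [0.739, 0.673, -0.0, 0.0]
force: [0.4, -0.4, 0.6]
gripper_width: 0.499
grasp_force: 0.0
```

Call:
{"api": "apply_moves", "payload": {
  "motion": [
    [0, 0, 0, 0, 0, 0, 0.5],
    [0, 0, 0, 0, 0, 0, 0.5],
    [0, 0, 0, 0, 0, 0, 0.5],
    [0, 0, 0, 0, 0, 0, 0.5],
    [0, 0, 0, 0, 0, 0, 0.5]
  ]
}}

```text
clock: 14.15
position: [0.5247, 0.2737, 0.2505]
eef_rot: [0.739, 0.673, 0.0, 0.0]
force: [-0.1, -0.2, 0.1]
gripper_width: 0.503
grasp_force: 0.0
```

```bash
python3 - <<'E'
from h import *
plan((.5247,.273,.25),84.6,1,.5)
f=grab('wrist'); im=cv2.cvtColor(np.array(f['frame']),cv2.COLOR_RGB2BGR)
cv2.imwrite('pics/w6.png',cv2.resize(im,(800,600),interpolation=cv2.INTER_CUBIC))
E
```

```text
now [0.5247 0.2737 0.2505] th 84.62 F [-0.1 -0.2  0.1] t 14.15 w 0.503 deg/row 0.0 mm/row 0.9
[-0.002, 0.0, 0.002, 0.0, -0.0, 0.0, 0.5]
```

View pics/w6.png

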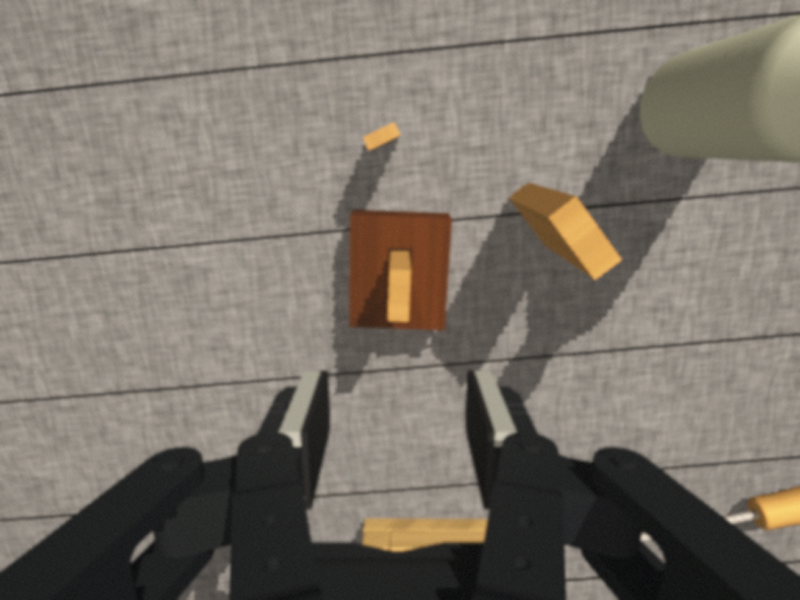

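The middle-sized spacer stands in the rack with its top face at about (389–411, 273–321). The taller look-alike's top is at (587,238) and its foot at about (520,190). The glue bottle is at the right.

```bash
python3 - <<'E'
from h import *
f=ld('wrist'); s=telemetry.get_state(); r=R.from_quat(s['eef_rot']); tp=np.array(s['position'])
s=1.5625
T=lambda u,z:(1000*r.inv().apply(onz(f,((u[0]+.5)/s-.5,(u[1]+.5)/s-.5),z)-tp)).round(1)
for u in [(390,272),(411,272),(409,321),(387,321)]: print('sp',T(u,.071))
for u in [(350,211),(450,213),(445,330),(349,327)]: print('rack',T(u,.026))
for u in [(512,197),(530,185)]: print('tall foot',T(u,0))
for z in (.08,.1): print('tall top',z,[T(u,z)[:2].tolist() for u in [(577,198),(620,258),(597,278),(553,217)]])
print(r.as_matrix().round(4).tolist())
E
```

```text
sp [ 13.8  -3.1 179.5]
sp [ 13.9   7.6 179.5]
sp [-12.7   6.8 179.5]
sp [-12.7  -4.8 179.5]
rack [ 39.1 -26.9 224.5]
rack [ 38.   31.3 224.5]
rack [-34.7  30.5 224.5]
rack [-32.8 -29.5 224.5]
tall foot [ 44.7  72.7 250.5]
tall foot [ 52.1  83.4 250.5]
tall top 0.08 [[52.1, 85.4], [23.3, 109.5], [13.2, 99.4], [43.2, 74.9]]
tall top 0.1 [[54.1, 78.3], [27.7, 100.4], [18.4, 91.2], [45.9, 68.7]]
[[0.0936, 0.9956, -0.0], [0.9956, -0.0936, 0.0], [0.0, -0.0, -1.0]]
```

Call:
{"api": "apply_moves", "payload": {
  "motion": [
    [0, 0, 0.12, 0, 0, 0, 0.5],
    [0, 0, 0.12, 0, 0, 0, 0.5],
    [0, 0, 0.12, 0, 0, 0, 0.5],
    [0, 0, 0.108, 0, 0, 0, 0.5],
    [0, 0, 0, 0, 0, 0, 0.5]
  ],
  "newtons": 25
}}

```text
clock: 14.82
position: [0.522, 0.2729, 0.1065]
eef_rot: [0.739, 0.673, -0.004, -0.001]
force: [-0.8, -0.8, -0.5]
gripper_width: 0.498
grasp_force: 0.0
```

Call:
{"api": "apply_moves", "payload": {
  "motion": [
    [0, 0, 0, 0, 0, 0, 0.3],
    [0, 0, 0, 0, 0, 0, 0.1],
    [0, 0, 0, 0, 0, 0, 0],
    [0, 0, 0, 0, 0, 0, 0],
    [0, 0, 0, 0, 0, 0, 0]
  ]
}}

```text
clock: 15.45
position: [0.5259, 0.2744, 0.1126]
eef_rot: [0.739, 0.673, 0.002, 0.001]
force: [-1.0, 0.7, 6.3]
gripper_width: 0.119
grasp_force: 29.4
```

Call:
{"api": "apply_moves", "payload": {
  "motion": [
    [0, 0, -0.03, 0, 0, 0, 0],
    [0, 0, -0.07, 0, 0, 0, 0],
    [0, 0, -0.1, 0, 0, 0, 0],
    [0, 0, -0.1, 0, 0, 0, 0],
    [0, 0, -0.03, 0, 0, 0, 0]
  ]
}}

```text
clock: 16.08
position: [0.5256, 0.2742, 0.2118]
eef_rot: [0.739, 0.673, 0.002, 0.001]
force: [0.2, 0.6, -1.1]
gripper_width: 0.122
grasp_force: 28.5
```

Call:
{"api": "apply_moves", "payload": {
  "motion": [
    [0, 0, 0, 0, 0, 0, 0],
    [0, 0, 0, 0, 0, 0, 0],
    [0, 0, 0, 0, 0, 0, 0],
    [0, 0, 0, 0, 0, 0, 0],
    [0, 0, 0, 0, 0, 0, 0]
  ]
}}

```text
clock: 16.7
position: [0.5245, 0.2737, 0.2087]
eef_rot: [0.739, 0.673, -0.0, -0.0]
force: [0.6, 0.2, -0.2]
gripper_width: 0.125
grasp_force: 28.5
```

```bash
python3 - <<'E'
from h import *
plan((.57,-.0098,.18),84.5,8,0)
E
```

```text
now [0.5245 0.2737 0.2087] th 84.63 F [ 0.6  0.2 -0.2] t 16.7 w 0.125 deg/row 0.0 mm/row 36.1
[-0.116, 0.03, 0.012, -0.0, 0.0, 0.0, 0.0]
[-0.116, 0.03, 0.012, -0.0, 0.0, 0.0, 0.0]
[-0.116, 0.03, 0.012, -0.0, 0.0, 0.0, 0.0]
[-0.116, 0.03, 0.012, -0.0, 0.0, 0.0, 0.0]
[-0.116, 0.03, 0.012, -0.0, 0.0, 0.0, 0.0]
[-0.116, 0.03, 0.012, -0.0, 0.0, 0.0, 0.0]
[-0.116, 0.03, 0.012, -0.0, 0.0, 0.0, 0.0]
[-0.116, 0.03, 0.012, -0.0, 0.0, 0.0, 0.0]
```

Call:
{"api": "apply_moves", "payload": {
  "motion": [
    [-0.116, 0.03, 0.012, 0, 0, 0, 0],
    [-0.116, 0.03, 0.012, 0, 0, 0, 0],
    [-0.116, 0.03, 0.012, 0, 0, 0, 0],
    [-0.116, 0.03, 0.012, 0, 0, 0, 0],
    [-0.116, 0.03, 0.012, 0, 0, 0, 0]
  ]
}}

```text
clock: 17.32
position: [0.5533, 0.0952, 0.1911]
eef_rot: [0.739, 0.673, 0.0, 0.0]
force: [0.6, -0.4, -1.2]
gripper_width: 0.125
grasp_force: 28.5
```

Call:
{"api": "apply_moves", "payload": {
  "motion": [
    [-0.116, 0.03, 0.012, 0, 0, 0, 0],
    [-0.116, 0.03, 0.012, 0, 0, 0, 0],
    [-0.116, 0.03, 0.012, 0, 0, 0, 0],
    [0, 0, 0.08, 0, 0, 0, 0],
    [0, 0, 0.02, 0, 0, 0, 0]
  ]
}}

```text
clock: 17.95
position: [0.5692, -0.0105, 0.1485]
eef_rot: [0.74, 0.673, -0.001, -0.001]
force: [-0.6, 0.2, -0.9]
gripper_width: 0.126
grasp_force: 28.5
```

Call:
{"api": "apply_moves", "payload": {
  "motion": [
    [0, 0, 0, 0, 0, 0, 0],
    [0, 0, 0, 0, 0, 0, 0],
    [0, 0, 0, 0, 0, 0, 0],
    [0, 0, 0, 0, 0, 0, 0],
    [0, 0, 0, 0, 0, 0, 0]
  ]
}}

```text
clock: 18.58
position: [0.5704, -0.01, 0.1506]
eef_rot: [0.739, 0.673, 0.0, 0.0]
force: [0.8, 0.2, -0.1]
gripper_width: 0.125
grasp_force: 28.5
```

```bash
python3 - <<'E'
from h import *
plan((.57,-.0098,.145),84.5,1,0)
f=grab('wrist'); im=cv2.cvtColor(np.array(f['frame']),cv2.COLOR_RGB2BGR)
cv2.imwrite('pics/w7.png',cv2.resize(im,(800,600),interpolation=cv2.INTER_CUBIC))
E
```

```text
now [ 0.5704 -0.01    0.1506] th 84.65 F [ 0.8  0.2 -0.1] t 18.57 w 0.125 deg/row 0.1 mm/row 5.6
[0.001, -0.002, 0.019, 0.0, 0.0, 0.001, 0.0]
```

View pics/w7.png

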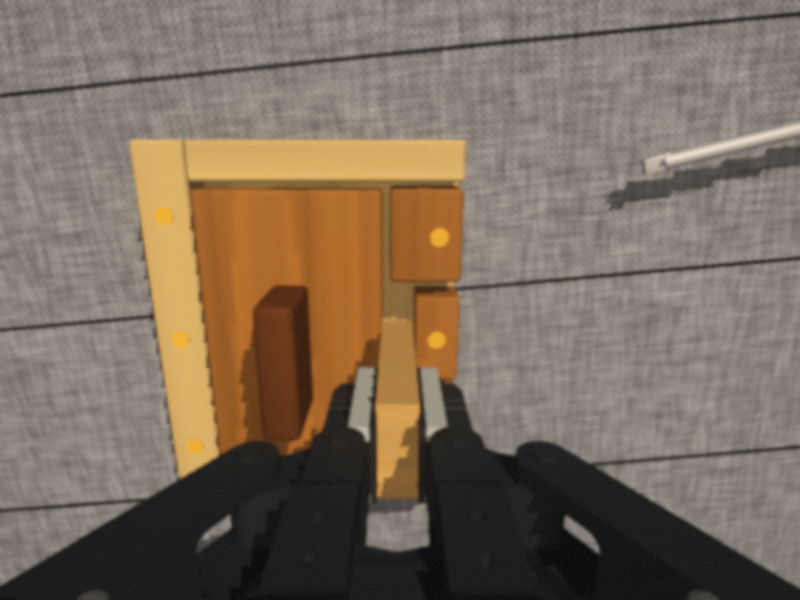

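The spacer is held upright over the gap. Its foot spans about (383–412, 320), the lid edge is at x≈381 and the short stop's face at x≈416.

```bash
python3 - <<'E'
from h import *
f=ld('wrist'); s=telemetry.get_state(); r=R.from_quat(s['eef_rot']); tp=np.array(s['position'])
s=1.5625
T=lambda u,z:(1000*r.inv().apply(onz(f,((u[0]+.5)/s-.5,(u[1]+.5)/s-.5),z)-tp)).round(1)[:2]
print('foot',T((383,320),.048),T((412,320),.048)); print('top',T((377,404),.1115),T((419,404),.1115),T((379,498),.1115),T((417,498),.1115))
print('lid edge',T((381,190),.036),T((381,310),.036),'L',T((196,190),.036),'stop',T((416,293),.031),T((413,370),.031))
print('long',T((391,188),.031),T((391,280),.031), 'short y', T((458,293),.031),'long-near end y',T((461,187),.031),T((459,281),.031))
g=im=cv2.cvtColor(f['frame'],cv2.COLOR_RGB2BGR)[190:250,230:290]
for row in (190,195,200,207): print(row, f['frame'][row,236:276].sum(1).tolist())
E
```

```text
foot [15.3 -4.5] [15.3  6. ]
top [16.3 -4.2] [16.3  5.9] [-10.9  -4. ] [-10.9   5.8]
lid edge [60.6 -5.2] [15.1 -5.6] L [ 60.6 -71.9] stop [20.5  8. ] [-12.6   7.2]
long [60.9 -1.7] [25.7 -1.8] short y [20.5 24.5] long-near end y [61.2 24.1] [25.4 24.7]
190 [311, 316, 317, 317, 317, 307, 305, 292, 268, 281, 294, 306, 304, 305, 304, 297, 308, 303, 307, 307, 307, 303, 301, 305, 298, 295, 284, 276, 240, 216, 240, 276, 296, 303, 310, 305, 307, 298, 309, 306]
195 [307, 314, 318, 309, 317, 318, 308, 289, 266, 278, 304, 311, 310, 302, 306, 300, 300, 298, 301, 304, 305, 305, 301, 295, 300, 299, 293, 277, 247, 217, 243, 284, 308, 313, 309, 306, 318, 305, 310, 305]
200 [309, 309, 316, 320, 321, 320, 303, 282, 274, 277, 297, 304, 301, 301, 302, 304, 305, 298, 309, 306, 301, 302, 303, 289, 295, 297, 294, 275, 240, 227, 243, 286, 299, 312, 310, 304, 310, 306, 307, 302]
207 [310, 311, 315, 317, 321, 314, 311, 304, 327, 354, 366, 373, 372, 382, 373, 371, 375, 368, 365, 367, 371, 369, 367, 370, 364, 359, 354, 324, 275, 229, 251, 284, 305, 308, 311, 302, 303, 305, 305, 303]
```

Call:
{"api": "apply_moves", "payload": {
  "motion": [
    [0, 0.001, 0.02, 0, 0, 0, 0],
    [0, 0, 0.02, 0, 0, 0, 0],
    [0, 0, 0.02, 0, 0, 0, 0],
    [0, 0, 0.02, 0, 0, 0, 0],
    [0, 0, 0, 0, 0, 0, 0]
  ]
}}

```text
clock: 19.25
position: [0.5701, -0.0101, 0.1254]
eef_rot: [0.739, 0.673, -0.0, -0.001]
force: [0.2, 0.1, -0.0]
gripper_width: 0.124
grasp_force: 28.5
```

Call:
{"api": "apply_moves", "payload": {
  "motion": [
    [0, 0, 0.01, 0, 0, 0, 0],
    [0, 0, 0.01, 0, 0, 0, 0],
    [0, 0, 0.005, 0, 0, 0, 0],
    [0, 0, 0, 0, 0, 0, 0],
    [0, 0, 0, 0, 0, 0, 0]
  ]
}}

```text
clock: 19.88
position: [0.5706, -0.0101, 0.1189]
eef_rot: [0.739, 0.673, 0.0, 0.0]
force: [-0.4, -0.4, 0.0]
gripper_width: 0.127
grasp_force: 28.6
```

Call:
{"api": "apply_moves", "payload": {
  "motion": [
    [0, 0, 0.004, 0, 0, 0, 0],
    [0, 0, 0.003, 0, 0, 0, 0],
    [0, 0, 0, 0, 0, 0, 0],
    [0, 0, 0, 0, 0, 0, 0],
    [0, 0, 0, 0, 0, 0, 0]
  ]
}}

```text
clock: 20.5
position: [0.5708, -0.0102, 0.1186]
eef_rot: [0.739, 0.673, 0.0, 0.0]
force: [-3.1, 0.6, 6.9]
gripper_width: 0.12
grasp_force: 29.6
```

Call:
{"api": "apply_moves", "payload": {
  "motion": [
    [0, 0, -0.003, 0, 0, 0, 0],
    [0, 0, 0, 0, 0, 0, 0.3],
    [0, 0, 0, 0, 0, 0, 0.3],
    [0, 0, 0, 0, 0, 0, 0.3],
    [0, 0, 0, 0, 0, 0, 0.3]
  ]
}}

```text
clock: 21.12
position: [0.5705, -0.0101, 0.1173]
eef_rot: [0.739, 0.673, -0.0, -0.0]
force: [-0.1, 0.1, 0.6]
gripper_width: 0.302
grasp_force: 0.0
```

Call:
{"api": "apply_moves", "payload": {
  "motion": [
    [0, 0, -0.04, 0, 0, 0, 0.3],
    [0, 0, -0.1, 0, 0, 0, 0.3],
    [0, 0, -0.15, 0, 0, 0, 0.3],
    [0, 0, -0.1, 0, 0, 0, 0.3],
    [0, 0, 0, 0, 0, 0, 0.2]
  ]
}}

```text
clock: 21.75
position: [0.5726, -0.0104, 0.2394]
eef_rot: [0.739, 0.673, 0.003, 0.003]
force: [0.0, -0.9, 0.5]
gripper_width: 0.202
grasp_force: 0.0
```

Call:
{"api": "apply_moves", "payload": {
  "motion": [
    [0, 0, 0, 0, 0, 0, 0],
    [0, 0, 0, 0, 0, 0, 0],
    [0, 0, 0, 0, 0, 0, 0],
    [0, 0, 0, 0, 0, 0, 0],
    [0, 0, 0, 0, 0, 0, 0]
  ]
}}

```text
clock: 22.38
position: [0.5705, -0.0101, 0.2343]
eef_rot: [0.739, 0.673, -0.0, -0.0]
force: [-0.1, 0.3, -0.1]
gripper_width: 0.001
grasp_force: 0.0
```

```bash
python3 - <<'E'
from h import *
plan((.5298,-.0063,.22),84.5,3,0)
f=grab('wrist'); im=cv2.cvtColor(np.array(f['frame']),cv2.COLOR_RGB2BGR)
s=cv2.cvtColor(np.array(grab('side')['frame']),cv2.COLOR_RGB2BGR)[160:250,260:370]
o=np.zeros((600,800,3),np.uint8); o[:384,:512]=im; o[240:,360:]=cv2.resize(s,(440,360),interpolation=cv2.INTER_CUBIC); cv2.imwrite('pics/w8.png',o)
E
```

```text
now [ 0.5705 -0.0101  0.2343] th 84.63 F [-0.1  0.3 -0.1] t 22.38 w 0.001 deg/row 0.0 mm/row 14.4
[0.0, -0.045, 0.016, -0.0, -0.0, 0.0, 0.0]
[-0.0, -0.045, 0.016, -0.0, -0.0, 0.0, 0.0]
[-0.0, -0.045, 0.016, -0.0, -0.0, 0.0, 0.0]
```

View pics/w8.png

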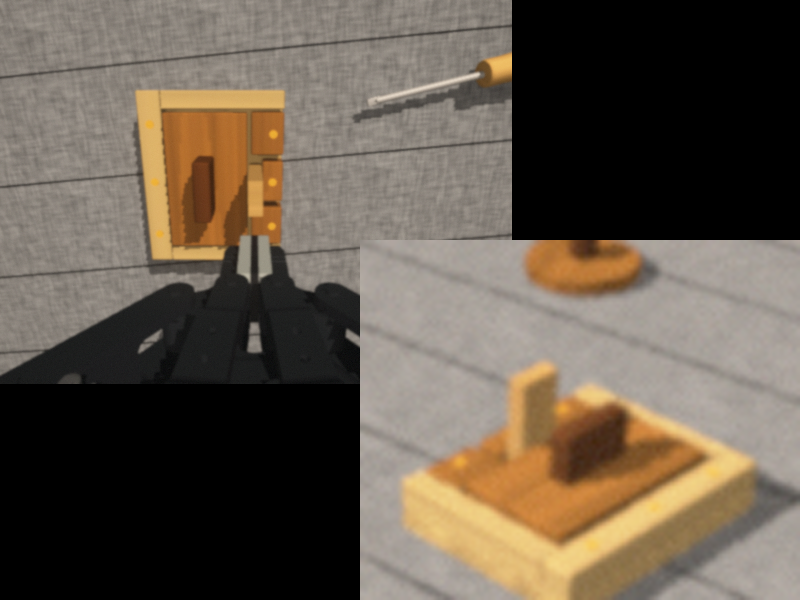

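The wrist and side views show the spacer standing upright in the gap at the short stop. The lid is still in its nest and the fingers are clear. Now for the press.

Call:
{"api": "apply_moves", "payload": {
  "motion": [
    [0, -0.046, 0, 0, 0, 0, 0],
    [0, -0.046, 0, 0, 0, 0, 0],
    [0, -0.045, 0, 0, 0, 0, 0],
    [0, 0, 0.06, 0, 0, 0, 0],
    [0, 0, 0.06, 0, 0, 0, 0]
  ]
}}

```text
clock: 23.1
position: [0.5298, -0.0063, 0.1972]
eef_rot: [0.739, 0.673, 0.0, 0.0]
force: [0.3, -0.8, -0.2]
gripper_width: -0.001
grasp_force: 0.0
```

Call:
{"api": "apply_moves", "payload": {
  "motion": [
    [0, 0, 0.06, 0, 0, 0, 0],
    [0, 0, 0.05, 0, 0, 0, 0],
    [0, 0, 0.04, 0, 0, 0, 0],
    [0, 0, 0.015, 0, 0, 0, 0],
    [0, 0, 0, 0, 0, 0, 0]
  ]
}}

```text
clock: 23.72
position: [0.5297, -0.0063, 0.149]
eef_rot: [0.739, 0.673, -0.0, -0.0]
force: [-0.5, -0.6, 1.0]
gripper_width: -0.001
grasp_force: 0.0
```

Call:
{"api": "apply_moves", "payload": {
  "motion": [
    [0, 0, 0.01, 0, 0, 0, 0],
    [0, 0, 0.01, 0, 0, 0, 0],
    [0, 0, 0.01, 0, 0, 0, 0],
    [0, 0, 0, 0, 0, 0, 0],
    [0, 0, 0, 0, 0, 0, 0]
  ]
}}

```text
clock: 24.35
position: [0.5297, -0.0063, 0.1401]
eef_rot: [0.739, 0.673, -0.0, -0.0]
force: [-0.3, -0.8, -0.9]
gripper_width: 0.004
grasp_force: 0.0
```

Call:
{"api": "apply_moves", "payload": {
  "motion": [
    [0, 0, 0.008, 0, 0, 0, 0],
    [0, 0, 0.008, 0, 0, 0, 0],
    [0, 0, 0.008, 0, 0, 0, 0],
    [0, 0, 0, 0, 0, 0, 0],
    [0, 0, 0, 0, 0, 0, 0]
  ]
}}

```text
clock: 24.98
position: [0.53, -0.0063, 0.1345]
eef_rot: [0.739, 0.673, 0.0, 0.001]
force: [-3.2, 0.9, 7.2]
gripper_width: -0.002
grasp_force: 3.6
```

Call:
{"api": "apply_moves", "payload": {
  "motion": [
    [0, 0, 0.006, 0, 0, 0, 0],
    [0, 0, 0.006, 0, 0, 0, 0],
    [0, 0, 0, 0, 0, 0, 0],
    [0, 0, 0, 0, 0, 0, 0],
    [0, 0, 0, 0, 0, 0, 0]
  ]
}}

```text
clock: 25.6
position: [0.5301, -0.0063, 0.1336]
eef_rot: [0.739, 0.673, 0.001, 0.001]
force: [-6.6, 1.2, 17.9]
gripper_width: -0.001
grasp_force: 8.8
```

```bash
python3 - <<'E'
from h import *
a=ld('side')['frame'].astype(int); f=grab('side'); b=np.array(f['frame']).astype(int)
m=lambda im:((im[...,0]>150)&(im[...,0]-im[...,2]>60))[185:218,296:311]
for im in (a,b):
    y,x=np.nonzero(m(im)); print(len(x),x.mean().round(1),y.mean().round(1),x.min(),x.max(),y.min())
print(proj(f,[(.5705,-.0101,.077),(.5705,-.0101,.080)]).round(1)-[296,185])
s=telemetry.get_state(); print(s['position'],s['force'],np.abs(s['qd']).max())
E
```

```text
230 5.6 20.1 0 14 5
226 5.6 19.6 0 14 5
[[7.5 8.4]
 [7.5 7.2]]
[ 0.53012629 -0.00633442  0.13356375] [-6.91020692  1.16802469 17.69081195] 0.0025132680021772774
```

```bash
python3 -c "
from h import *
print(ticket.job_done())"
```

```text
the job is handed in; nothing more can be done
None
```

I handed the job in with the lid in the nest and held pressed at about 18 N, at its hard stop by the readings, and the spacer standing in the gap at the short (middle) stop; no verdict came back, and I viewed 11 pictures, one over the limit of 10.

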